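# Unlock the feed cartridge and reload the hopper

## Robot

A 6-joint arm with a two-finger parallel gripper is mounted at the origin on the work surface. World frame = base frame: x ahead of the robot, y to its left, z up, the work surface at z = 0. Lengths are in m, angles in rad, forces in N, time in s.
With the tool pointing down it reaches from about 0.225 to 0.875 m from the base axis. Payload 3.4 kg.
Tool frame: the origin (TCP) lies between the finger pads; the fingertips stand 8 mm ahead of it and the grasp point (between the pads) lies 11 mm behind it; z points along the fingers, y is the line along which they close (so a half turn about z gives the same grasp; the last joint's range is limited). The gripper opens to 85 mm and grips with 20 to 120 N. Pads are 22 mm wide; open, the fingers measure 114 mm over their backs; the gripper's body (76 mm by 85 mm) begins 54 mm behind the grasp point. The pads swing forward as they close: fully open they stand 13 mm farther back than shut.
Start: joints at [-1.228, 0.276, 1.505, -0, 1.361, -0.121], TCP at [0.257, -0.514, 0.217] pointing down, gripper open.
Joint ranges: [-2.89, 2.89], [-0.75, 2.08], [0.22, 2.7], [-1.18, 4.32], [0.11, 2.71], [-2.7, 2.7]. Speed limits (rad/s): [2.57, 2.57, 3.14, 3.14, 3.14, 3.14].

## Interface

Orientations are given as a unit quaternion [w, x, y, z].
In Python, from rig import manip, optics, finder gives the robot as it stands.
- The arm moves only by the tool servo_tool, never from a script. Its argument "increments" is a list of rows, each a list of 7 numbers: the shift along the tool's x, y, z in cm, then the turn, a rotation vector about the tool's x, y, z in degrees, then the closure, from -1 (fully open) to 1 (shut). In form: [[x, y, z, rx, ry, rz, gripper], ...]. A call has exactly 5 rows; each row shifts and turns the commanded pose from where the row before left it, along the tool's axes as they then stand; what a row does not reach is not made up. A row lasts 1/10 s, in which the tool goes at most 50 mm and 8.59 degrees, less where a joint would pass 70% of its speed; a pose out of reach is approached as far as the arm can. A call is refused whole if a number of a shift passes 5 or a number of a turn 8.59, either way. A call with a gripper value outside its range is refused whole. The fingers move at their own pace and stop on an object; "squeeze" is the grip in N (left out, the last holds). Time passes only in rows, so rows that do not move let the fingers close, or fill a call up. It gives the time, the measured TCP pose, the force, the opening and the grip force at its end, in the units of the state.
- manip.get_state(): the state, without advancing time (a new reading comes with each control period).
- optics.get_image(name): name is "scene" or "top"; returns the picture (384x512x3 uint8, red, green, blue); there is no depth.
- optics.get_calibration(name): a dict with "fov_y" (degrees; the focal length in pixels is half the picture's height over the tangent of half this angle, whatever the lens; pixels are square), "cx", "cy" (the principal point, pixels), "world_to_cam" (4x4, takes a point from world to camera coordinates). Camera axes: x right, y down, z forward; pixel columns grow to the right and rows downward; lengths in m; the calibration is good to about 2 mm. A picture is of the moment at which its call begins. get_calibration takes no time and is no camera call.
- manip.sign_off(): hands the job in; it is judged then, once.
Trained networks look in the newest picture that a camera, given by its name, has taken for a name from the list of things; names that differ only in an ending like _2 or _b are one class to them, and where a whole thing is asked for, a point or a joint stands for the part that bears it (a point fixed in the world has none). Each returns a list of dicts, best first, with "p" (0 to 1); they miss things now and then, are a little off and sometimes report something else, mostly with a low value. They report only what shows in the picture. A call takes as long as a camera call. They do not tell look-alikes from the thing itself.
- finder.silhouettes(label, camera): "region" (384x512 bool, what is visible of it) and "box" ([centre column, centre row, width, height] in pixels, round what is visible of it).
- finder.tip_of(label, camera): "at" ([column, row] in pixels: a listed point, or the origin of a listed thing).
The state is a dict: "clock": time; "qpos": joint angles; "qd": joint speeds; "effort": joint torques, N m; "position": TCP position; "ee_rot": TCP orientation; "contact_force": force on the tool from outside, world axes, zero at the start; "moment": the same for the moment, N m; "width": finger opening in m; "gripper_force": force on a finger pad.
Only numpy, scipy, OpenCV 4.12 (cv2) and the standard library are available. Lean on these libraries where they do the work, as an engineer would, in place of code of your own. Each camera call takes 0.05 s, during which the arm holds its last target. There are 200 camera calls.

## Task

On the feed station slide the safety catch sideways all the way off the release button, and press that button fully down so the latch lets go of the feed cartridge. Then lift the cartridge out of its sloping dock, carry it to the free-standing hopper whose mouth it fits, and lower it in gently, without dropping it, until it sits fully home and upright. Leave the catch open, and do not disturb the other things on the table.

Things in the scene. Friction and masses are not known exactly. Their poses are not given: they have to be found in the camera images.
- station: fixed feed station, base plate 240 x 420 x 10 mm, turned about the vertical only; origin at the centre of its underside on the table, z up. Its low front edge is towards -x and its y points left as seen from the front. It carries a sloping aluminium panel (panel_mid) with the catch, the button and the cartridge's dock, and a level beam above it (beam_mid).
- panel_mid (a point): centre of the panel's surface, 105 mm above the station's origin; axes as the station's. Panel 200 mm up the slope, 320 mm wide along y, rising at 25 degrees towards +x: outward normal (-0.423, 0, 0.906), up-slope (0.906, 0, 0.423) in these axes. The catch over the button is centred mid-slope at y = +30 mm (catch shut), the dock mid-slope at y = -95 mm.
- beam_mid (a point): middle of the underside of the station's dark beam, 30 x 30 mm, 410 mm long, level along the station's y, 215 to 245 mm above the table; axes as the station's. 30 x 30 mm posts stand at its ends, y = +-190 mm. Tools pointing straight down at mid-panel and straight-up lifts from there hit the beam: work along the panel's normal.
- dock (a point): centre of the dock's round hole (79 mm diameter), on the panel's surface; its axes are the station's (x, y level, z up)
- latch_tip (a point): middle of the latch's tip, on its top face; z is the panel's outward normal, x up-slope. Flat steel tongue, 30 mm wide (y), top 13 mm above the panel; it overlaps the flange's up-slope side by 12 mm, and the button's full travel draws it 20 mm up-slope, where it stays. Its black housing, 70 mm wide and 18 mm high, lies 74 to 99 mm up-slope of the dock's centre.
- catch (a joint): slide of the safety catch, m: 0 = button fully covered, 0.075 = all the way open at its stop; it moves along station +y between two rails 16 mm high, 8 mm wide, centred 41 mm up-slope and down-slope of it (station y -25 to 160 mm). About 2 N of friction; it stays where it is left. It starts at 0 to 0.010.
- catch_fin (a point): centre of the top edge of the catch's upright fin, 46 mm above the panel's surface. Its z is the panel's outward normal, x up-slope, y the opening direction. The fin is 12 mm thick (y), 44 mm long (x) and stands 29 mm above the catch's steel plate, which is 74 mm (x) by 64 mm (y) and 4 mm thick.
- button (a joint): travel of the release button, m: 0 = up, 0.008 = fully down. About 3 N moves it; it has no return spring and stays down.
- button_top (a point): centre of the top face of the release button, a plain grey disc 32 mm in diameter that stands 10 mm above the panel, mid-slope at station y = +30 mm; z is the panel's outward normal, x up-slope; pressed along -z. It is hidden under the catch until that is slid away.
- cartridge: feed cartridge, about 0.35 kg: closed grey cone, 44 mm diameter at the foot, 76 mm at 60 mm up, then a flange 92 mm in diameter (60 to 66 mm up), and on it a rib to hold, 12 mm thick (its y), 56 mm long (its x), 66 to 109 mm up. Origin at the foot's centre, z towards the rib. At the start its flange lies on the panel, z along the panel's normal, x up-slope, under the latch.
- hopper: fixed free-standing hopper, the wide one: aluminium cone cup on a 110 x 110 x 12 mm dark base plate; origin at the centre of its underside. Rim outside diameter 87 mm, mouth 79 mm inside diameter, 87 mm above the table, inside tapering like the cartridge with 1.5 mm clearance all round. The seated cartridge rests with its flange on the rim: its foot is then 27 mm above the hopper's origin.
- hopper_mouth (a point): centre of the wide hopper's mouth, at rim height, 87 mm above the table
- small_hopper: fixed free-standing hopper of the same build and height but with a mouth of only 55 mm inside diameter, too narrow for the cartridge; origin at the centre of its underside
- jar: clear closed jar, 84 mm diameter, 120 mm tall, standing; a bystander; origin at the centre of its underside
- glue: white glue bottle, 48 mm diameter, 130 mm tall, standing in front of the station; a bystander; origin at the centre of its underside
- spool: filament spool with cardboard sides lying flat, 200 mm diameter, 60 mm high; a bystander; origin at the centre of its underside
- scraper: scraper with flat blade, 200 mm long, lying on the table; a bystander; origin under its middle
- wrench: open-ended wrench, 160 mm long, lying on the table; a bystander; origin under its middle
- carton: small cardboard carton 130 x 90 x 70 mm; a bystander; origin at the centre of its underside
- vase: printed vase, 84 mm at its widest, 110 mm tall, standing; a bystander; origin at the centre of its underside
Things that resemble listed ones, but are neither listed nor needed, are in the scene too. Leave any yellow look-alike of the hopper alone.

How it is judged:
On the way, in this order (a step that is already met when the one before it is completed fails the run):
1. the catch is slid at least 65 mm, clear of the button (value of joint catch above 0.065 m), for 0.1 s.
2. the button is pressed at least 6.5 of its 8 mm (value of joint button above 0.0065 m), for 0.1 s.
3. the cartridge is lifted clear of the dock (its foot more than 120 mm from where it hung) (distance of cartridge from where it was at the start of the episode above 0.12 m), for 0.1 s.
At the end, for the whole second after the job is handed in: The catch is open by at least 65 mm, the button is down by at least 6.5 mm, and the cartridge sits at rest in the wide hopper: foot within 5 mm of the hopper's axis, flange within 3 mm of the rim, upright within 0.06 rad (value of joint catch above 0.065 m and value of joint button above 0.0065 m and horizontal distance between cartridge and hopper_mouth below 0.005 m and z of cartridge in the frame of hopper between 0.022 and 0.03 m and angle between cartridge's own z axis and vertical below 0.06 rad and linear speed of cartridge below 0.02 m/s); the robot touches nothing.
It fails at once if the cartridge is dropped (moving faster than 0.5 m/s with no finger on it) (contact force between the fingers and cartridge below 0.05 N and linear speed of cartridge above 0.5 m/s).
It fails at once if a bystander (jar, glue bottle, spool, scraper, wrench, carton, vase) is moved more than 25 mm (distance of any of jar, glue, spool, scraper, wrench, carton, vase from where it was at the start of the episode above 0.025 m).
It also fails if it takes over 61 s, if anything falls off the work surface, if the arm or the gripper's body presses on something with over 40 N, if the wrist force passes 120 N, or if a joint passes its speed limit or range.

## Working session

There is one attempt and no reset: what is moved stays moved. The work goes in short steps, Python scripts to look and compute and a tool call to move; the robot and the scene stay as the last step left them, time stands still between calls to the robot, and variables do not carry over. Pictures are saved under pics/ and viewed, at most 10 in all, crops included, and the job is handed in when it is done.

Besides the shell and the picture viewer there is one more tool, called after "Request:" in YAML: its name, and indented under it one key for each argument. servo_tool: Moves the arm, as the interface text tells. Its arguments: {"type":"object","properties":{"increments":{"type":"array","items":{"type":"array","items":{"type":"number"}}},"squeeze":{"type":"number"}},"required":["increments"]}

```bash
mkdir -p pics; ls; cat > h.py <<'E'
import numpy as np, cv2
from scipy.spatial.transform import Rotation as R
from rig import manip, optics, finder
E
python3 - <<'E'
from h import *
for c in("scene","top"):
    im=optics.get_image(c); cv2.imwrite(f"pics/{c}0.png",im[:,:,::-1])
    k=optics.get_calibration(c); print(c,k["fov_y"],k["cx"],k["cy"]); print(np.round(k["world_to_cam"],4))
    for l in("station","panel_mid","beam_mid","dock","latch_tip","catch_fin","cartridge","hopper_mouth","hopper","small_hopper","jar","glue","spool","carton","vase"):
        try: print(l,[(np.round(d["at"],1).tolist(),round(d["p"],2)) for d in finder.tip_of(l,c)][:3])
        except Exception as e: print(l,e)
print(manip.get_state())
E
```

```text
pics
scene 42.84143662507454 255.21102492530284 190.02846959764452
[[-9.9940e-01  3.5200e-02  7.0000e-04  4.1060e-01]
 [ 2.9200e-02  8.3970e-01 -5.4220e-01  6.5700e-02]
 [-1.9700e-02 -5.4190e-01 -8.4020e-01  1.7274e+00]
 [ 0.0000e+00  0.0000e+00  0.0000e+00  1.0000e+00]]
station [([190.1, 232.9], 0.58)]
panel_mid [([188.0, 218.8], 0.69)]
beam_mid [([172.9, 196.2], 0.62)]
dock [([190.1, 191.8], 0.83)]
latch_tip [([184.4, 185.7], 0.45)]
catch_fin [([191.0, 219.9], 0.93), ([212.7, 362.2], 0.19)]
cartridge [([187.4, 200.3], 0.93)]
hopper_mouth [([192.6, 134.1], 0.92), ([317.6, 128.4], 0.58)]
hopper [([315.0, 142.5], 0.8), ([196.6, 145.4], 0.79)]
small_hopper [([190.8, 191.0], 0.69), ([258.6, 305.4], 0.65)]
jar [([245.9, 152.1], 0.83), ([278.4, 128.6], 0.4)]
glue [([250.2, 191.8], 0.63)]
spool [([252.0, 92.4], 0.69)]
carton [([196.7, 107.4], 0.64)]
vase [([214.9, 359.9], 0.67)]
top 43.68626301880364 248.8650830554231 191.91600106655176
[[-0.0267 -0.9996 -0.002  -0.0048]
 [-0.987   0.0267 -0.1586  0.4451]
 [ 0.1586 -0.0023 -0.9873  1.6383]
 [ 0.      0.      0.      1.    ]]
station [([225
[... 701 characters left out ...]
171.4], 0.7)]
{'clock': 1.6, 'qpos': array([-1.22802771e+00,  2.75932106e-01,  1.50489085e+00,  2.70857421e-06,
        1.36070477e+00, -1.20986793e-01]), 'qd': array([-0.00036473, -0.0017903 , -0.00038931,  0.00162425,  0.00069203,
       -0.00133203]), 'effort': array([ 1.47641593e-03, -4.16651201e+01, -2.46096504e+01, -2.72235920e-04,
        1.57742329e-04, -2.37123959e-05]), 'position': array([ 0.25721961, -0.51430424,  0.21661334]), 'ee_rot': array([3.21179069e-05, 9.73236669e-01, 2.29805103e-01, 4.90895838e-06]), 'contact_force': array([ 0.18105733, -0.49648455, -0.74153869]), 'moment': array([ 0.03312253,  0.03744781, -0.01456909]), 'gripper_force': 0.0, 'width': 0.08529199955113677}
```

```bash
python3 - <<'E'
import cv2
for c in("scene","top"): cv2.imwrite(f"pics/{c}0b.png",cv2.resize(cv2.imread(f"pics/{c}0.png"),(800,600),interpolation=cv2.INTER_CUBIC))
E
```

```text
(no output)
```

View pics/scene0b.png

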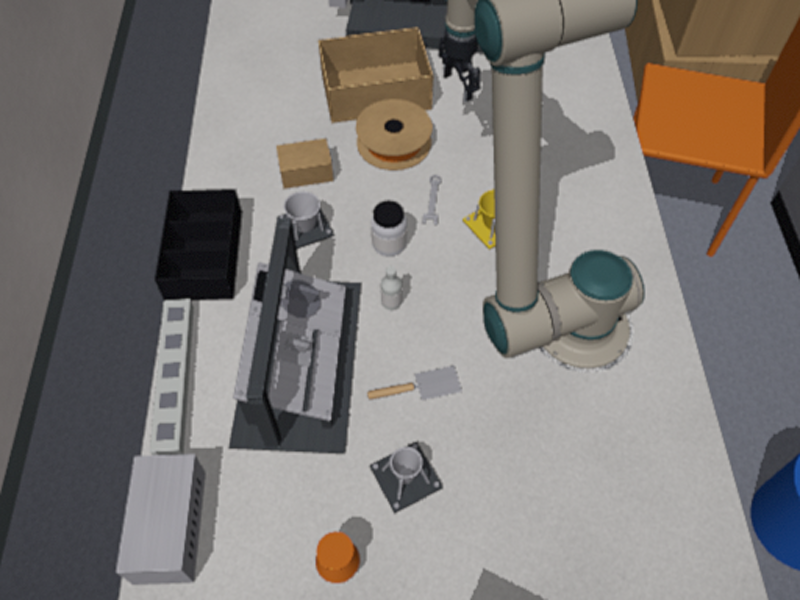

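View pics/top0b.png

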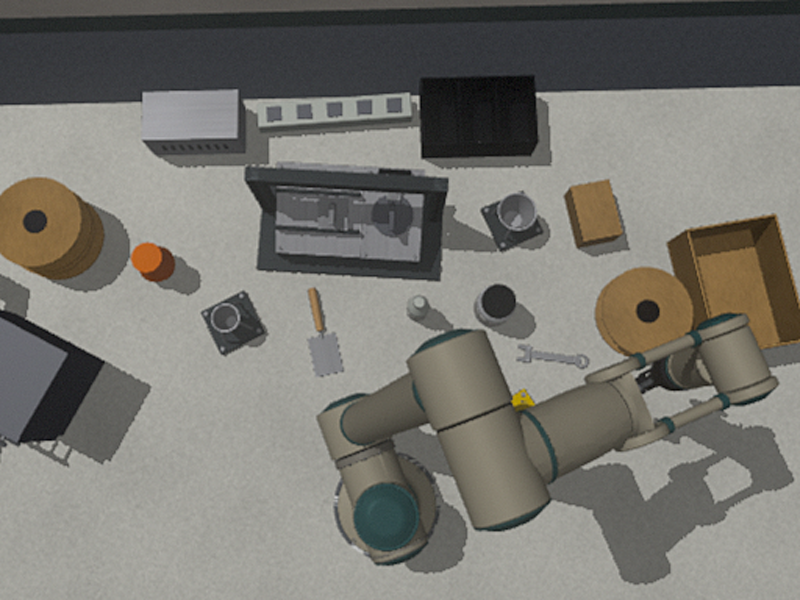

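The wide hopper is at native pixel (330,138) in top and (194,138) in scene. The small hopper is at (145,203) in top and (259,296) in scene, and the yellow look-alike at (333,256) in top. Only the first has a wide grey mouth, so I'll confirm it in a crop. Next is the station fit.

```bash
cat >> h.py <<'E'
def cal(c):
    k=optics.get_calibration(c); return 192/np.tan(np.radians(k["fov_y"]/2)),k["cx"],k["cy"],np.array(k["world_to_cam"])
C={c:cal(c) for c in("scene","top")}
def proj(c,P):
    f,cx,cy,T=C[c]; q=np.atleast_2d(P)@T[:3,:3].T+T[:3,3]
    return np.c_[cx+f*q[:,0]/q[:,2],cy+f*q[:,1]/q[:,2]]
def atz(c,uv,z):
    f,cx,cy,T=C[c]; d=T[:3,:3].T@np.array([(uv[0]-cx)/f,(uv[1]-cy)/f,1]); o=-T[:3,:3].T@T[:3,3]
    return o+d*(z-o[2])/d[2]
def tri(uvs):
    A=[];b=[]
    for c,uv in uvs.items():
        f,cx,cy,T=C[c]; d=T[:3,:3].T@np.array([(uv[0]-cx)/f,(uv[1]-cy)/f,1]); d/=np.linalg.norm(d); o=-T[:3,:3].T@T[:3,3]
        M=np.eye(3)-np.outer(d,d); A.append(M); b.append(M@o)
    return np.linalg.lstsq(np.vstack(A),np.hstack(b),rcond=None)[0]
def stn(p,P):
    c,s=np.cos(p[2]),np.sin(p[2]); P=np.atleast_2d(P); return np.c_[p[0]+c*P[:,0]-s*P[:,1],p[1]+s*P[:,0]+c*P[:,1],P[:,2]]
UP=np.array([.9063,0,.4226]);N=np.array([-.4226,0,.9063])
def pan(u,y,n): return np.array([0,0,.105])+u*UP+np.array([0,y,0])+n*N
E
python3 - <<'E'
from h import *
from scipy.optimize import least_squares
obs=[("top",(-.12,.21,.01),(258,268)),("top",(-.12,-.21,.01),(440,279)),("scene",(-.12,.21,.01),(347,450)),("scene",(-.12,-.21,.01),(361,283)),("scene",(.12,.21,.01),(231,447)),
("scene",pan(-.1,.16,0),(333,419)),("scene",pan(-.1,-.16,0),(347,290)),("top",pan(-.1,.16,0),(275,254)),("top",pan(-.1,-.16,0),(418,263))]
f=lambda p:np.hstack([proj(c,stn(p,P))[0]-np.array(uv)/1.5625 for c,P,uv in obs])
r=least_squares(f,[.6,0,0],loss="soft_l1"); print(r.x,np.round(f(r.x).reshape(-1,2),1))
p=r.x; np.save("p.npy",p)
s=4
def draw(im,c,x0,y0,p):
    def pl(P,col,cl=True): cv2.polylines(im,[np.int32((proj(c,stn(p,P))-[x0,y0]+.5)*s)],cl,col,1)
    pl([(-.12,.21,.01),(-.12,-.21,.01),(.12,-.21,.01),(.12,.21,.01)],(0,0,255))
    pl([pan(-.1,.16,0),pan(-.1,-.16,0),pan(.1,-.16,0),pan(.1,.16,0)],(0,255,0))
    t=np.linspace(0,2*np.pi,40); pl([pan(.046*np.cos(a),-.095+.046*np.sin(a),.006) for a in t],(255,0,255))
    pl([pan(-.022,.03,.046),pan(.022,.03,.046)],(0,255,255))
for c,(x0,y0,w,h) in {"top":(150,95,200,90),"scene":(135,110,115,185)}.items():
    im=cv2.imread(f"pics/{c}0.png")[y0:y0+h,x0:x0+w]; s=4 if c=="top" else 3.2
    a=cv2.resize(im,None,fx=s,fy=s,interpolation=cv2.INTER_CUBIC); b=a.copy(); draw(b,c,x0,y0,p)
    cv2.imwrite(f"pics/{c}1.png",cv2.resize(np.vstack([a,b]),(667,600)) if 0 else (np.hstack([a,b]) if c=="scene" else b))
    if c=="top": cv2.imwrite("pics/top1.png",cv2.resize(np.vstack([a,b]),(666,600)))
for l,z in(("hopper_mouth",0.087),("jar",0),("glue",0),("small_hopper",0),("spool",0),("carton",0)):
    for c in C: print(l,c,[(np.round(d["at"],1).tolist(),np.round(atz(c,d["at"],z)[:2],3).tolist(),round(d["p"],2)) for d in finder.tip_of(l,c)][:2])
E
```

```text
[ 0.6284948   0.06678672 -0.08139722] [[-1.5  1.4]
 [-0.5  0.6]
 [ 0.1  1.4]
 [ 0.7 -1.2]
 [-0.8  0. ]
 [ 0.1 -0.5]
 [-0.4 -2.6]
 [-0.  -0.2]
 [ 0.5 -1.1]]
hopper_mouth scene [([192.6, 134.1], [0.631, -0.289], 0.92), ([317.6, 128.4], [0.169, -0.3], 0.58)]
hopper_mouth top [([329.2, 138.2], [0.616, -0.298], 0.62)]
jar scene [([245.9, 152.1], [0.437, -0.265], 0.83), ([278.4, 128.6], [0.306, -0.377], 0.4)]
jar top [([315.3, 194.6], [0.434, -0.253], 0.93), ([409.7, 198.8], [0.41, -0.588], 0.39)]
glue scene [([250.2, 191.8], [0.426, -0.085], 0.63)]
glue top [([266.2, 198.4], [0.425, -0.078], 0.51), ([152.1, 207.7], [0.403, 0.328], 0.4)]
small_hopper scene [([190.8, 191.0], [0.64, -0.096], 0.69), ([258.6, 305.4], [0.412, 0.339], 0.65)]
small_hopper top [([151.4, 209.0], [0.398, 0.331], 0.92)]
spool scene [([252.0, 92.4], [0.404, -0.575], 0.69)]
spool top [([411.2, 200.1], [0.405, -0.593], 0.85), ([252.8, 133.1], [0.667, -0.037], 0.5)]
carton scene [([196.7, 107.4], [0.631, -0.499], 0.64)]
carton top [([373.6, 134.1], [0.651, -0.476], 0.95)]
```

View pics/top1.png

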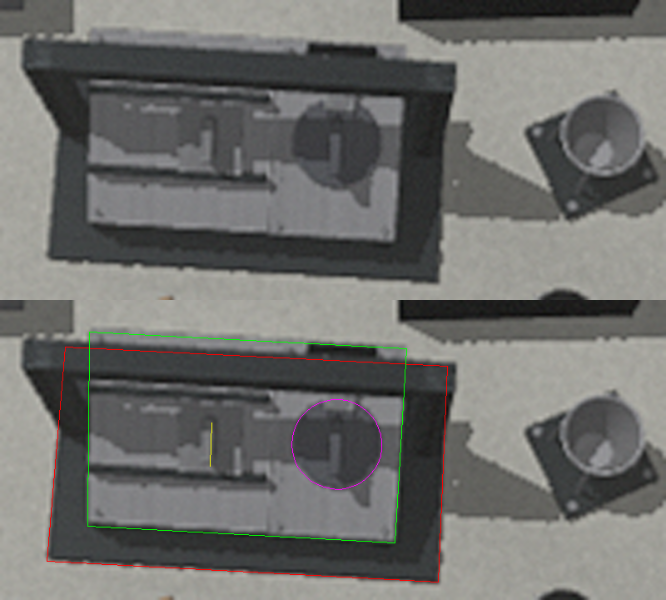

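View pics/scene1.png

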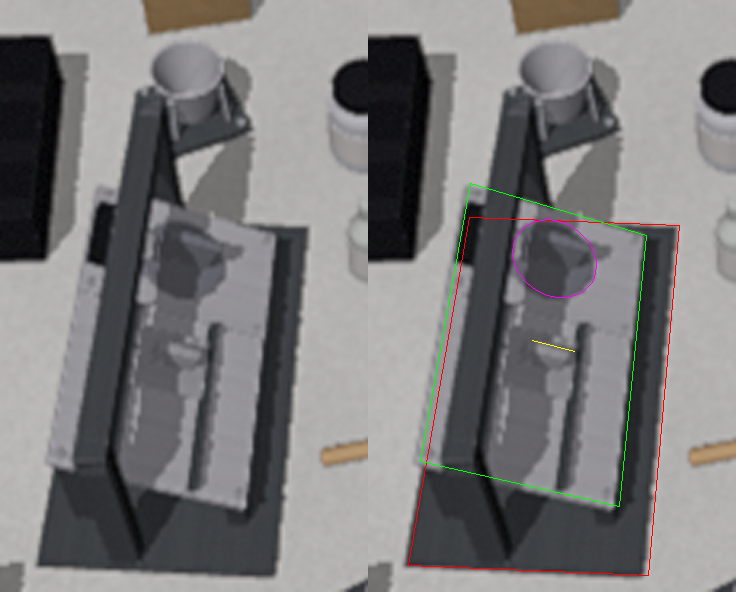

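The top crop shows the wide, empty grey hopper at crop (601,133), which is native (330,134). The model overlay fits within about 1–1.5 px. Station fit refined below, with the hopper rim matched on edges.

```bash
python3 - <<'E'
from h import *
from scipy.optimize import least_squares, minimize
t=lambda x,y:((x+.5)/3.33+149.5,(y+.5)/3.333+94.5)
s=lambda x,y:((x+.5)/3.2+134.5,(y+.5)/3.2+109.5)
A,B,D=(-.12,.21,.01),(-.12,-.21,.01),(.12,.21,.01)
obs=[("top",A,t(50,260)),("top",B,t(438,282)),("top",pan(-.1,.16,0),t(88,223)),("top",pan(-.1,-.16,0),t(393,241)),("top",pan(0,-.095,.006),t(337,144)),
("scene",A,s(275,575)),("scene",B,s(308,228)),("scene",D,s(38,566)),("scene",pan(-.1,.16,0),s(245,510)),("scene",pan(-.1,-.16,0),s(274,234)),("scene",pan(.1,.16,0),s(48,463))]
for cs in(("top",),("scene",),("top","scene")):
    f=lambda p:np.hstack([proj(c,stn(p,P))[0]-np.array(uv) for c,P,uv in obs if c in cs])
    r=least_squares(f,[.63,.067,-.08],loss="soft_l1"); print(cs,np.round(r.x,4),np.round(r.fun.reshape(-1,2),1).tolist())
p=r.x; np.save("p.npy",p)
# beam: top front edge left (30,67), right (455,90) at z=.245 ; in station x
for q in(t(26,66),t(453,87)): 
    w=atz("top",q,.245)[:2]-p[:2]; c_,s_=np.cos(p[2]),np.sin(p[2]); print("beam front",c_*w[0]+s_*w[1],-s_*w[0]+c_*w[1])
a=np.linspace(0,2*np.pi,120,endpoint=False)
for cs in(("top",),("scene",),("top","scene")):
    G={}
    for c in cs:
        g=cv2.GaussianBlur(cv2.imread(f"pics/{c}0.png",0).astype(np.float32),(0,0),.8)
        G[c]=np.hypot(cv2.Sobel(g,5,1,0),cv2.Sobel(g,5,0,1))
    def sc(x):
        v=0
        for c in cs:
            for r in(.0435,.0395):
                m=proj(c,np.c_[x[0]+r*np.cos(a),x[1]+r*np.sin(a),0*a+.087]).astype(np.float32)
                v+=cv2.remap(G[c],m[:,:1],m[:,1:],1).mean()
        return -v
    b=min(((sc((x,y)),x,y) for x in np.arange(.6,.65,.001) for y in np.arange(-.32,-.27,.001))); print(cs,b)
for n,P in(("fin",pan(0,.03,.046)),("button",pan(0,.03,.01)),("dock",pan(0,-.095,0))): print(n,stn(p,P).round(3), {c:proj(c,stn(p,P)).round(1).tolist() for c in C})
E
```

```text
('top',) [ 0.6295  0.0658 -0.0852] [[-0.9, -0.3], [0.0, -0.2], [0.1, 0.3], [0.5, 0.2], [0.1, -0.1]]
('scene',) [ 0.6326  0.0685 -0.0823] [[0.2, 0.7], [-0.3, -0.6], [-0.9, 0.1], [0.6, -0.8], [0.3, 0.7], [-0.1, -0.2]]
('top', 'scene') [ 0.6312  0.0673 -0.0838] [[-1.3, -0.7], [-0.3, -0.7], [-0.3, -0.1], [0.1, -0.4], [-0.3, -0.6], [0.5, 0.4], [0.2, -0.8], [-0.5, -0.3], [1.0, -1.1], [0.7, 0.4], [0.4, -0.7]]
beam front 0.01694274835970662 0.19842450949590493
beam front 0.019176099183923066 -0.20366430721919324
('top',) (np.float32(-303.73218), np.float64(0.626), np.float64(-0.304))
('scene',) (np.float32(-257.84097), np.float64(0.63), np.float64(-0.301))
('top', 'scene') (np.float32(-541.4164), np.float64(0.627), np.float64(-0.304))
fin [[0.614 0.099 0.147]] {'scene': [[191.7, 217.7]], 'top': [[212.7, 137.1]]}
button [[0.629 0.098 0.114]] {'scene': [[188.0, 222.5]], 'top': [[213.7, 135.4]]}
dock [[ 0.623 -0.027  0.105]] {'scene': [[191.7, 191.2]], 'top': [[250.6, 137.0]]}
```

```bash
cat >> h.py <<'E'
p=np.load("p.npy"); Rs=R.from_euler("z",p[2])
RT=Rs*R.from_matrix(np.c_[UP,[0,-1,0],-N])      # tool along -normal, x up-slope
def pw(u,y,n): return stn(p,pan(u,y,n))[0]
def plan(goals,g):
    """goals: [(pos,Rot,rows)]; prints rounded rows grouped by 5"""
    s=manip.get_state(); P=s["position"].copy(); Q=R.from_quat(np.roll(s["ee_rot"],-1)); i=0
    for pos,rot,k in goals:
        P0,Q0=P.copy(),Q; d=(Q0.inv()*rot).as_rotvec()
        for j in range(1,k+1):
            tp=P0+(pos-P0)*j/k; tr=Q0*R.from_rotvec(d*j/k)
            a=np.round(Q.inv().apply(tp-P)*100,1)+0; b=np.round((Q.inv()*tr).as_rotvec(degrees=True),1)+0
            P=P+Q.apply(a/100); Q=Q*R.from_rotvec(b,degrees=True)
            print(([*a.tolist(),*b.tolist(),g]),end=",\n" if i%5<4 else "\n--\n"); i+=1
def loc(s=None):
    s=s or manip.get_state(); v=Rs.inv().apply(s["position"]-np.r_[p[:2],.105]); f=Rs.inv().apply(s["contact_force"])
    a=(RT.inv()*R.from_quat(np.roll(s["ee_rot"],-1))).as_rotvec(degrees=True)
    print("t %.2f"%s["clock"],"u,y,n mm",(1000*np.array([v@UP,v[1],v@N])).round(1),"f u,y,n",np.array([f@UP,f[1],f@N]).round(1),"rot",a.round(1),"w",round(s["width"],4),s["gripper_force"],"q",s["qpos"].round(2))
E
python3 -c "
from h import *
plan([(pw(-.02,-.02,.2),RT,20)],1)"
```

```text
[2.5, -1.9, -0.3, -0.3, 1.2, 1.5, 1],
[2.4, -2.1, -0.3, -0.4, 1.2, 1.6, 1],
[2.4, -2.0, -0.2, -0.3, 1.3, 1.5, 1],
[2.3, -2.2, -0.2, -0.4, 1.2, 1.6, 1],
[2.3, -2.2, -0.1, -0.3, 1.2, 1.5, 1]
--
[2.2, -2.2, -0.2, -0.4, 1.2, 1.6, 1],
[2.2, -2.3, 0.0, -0.3, 1.2, 1.5, 1],
[2.1, -2.4, -0.1, -0.3, 1.2, 1.6, 1],
[2.0, -2.4, 0.0, -0.4, 1.3, 1.5, 1],
[2.0, -2.5, 0.0, -0.3, 1.2, 1.5, 1]
--
[1.9, -2.6, 0.0, -0.4, 1.2, 1.6, 1],
[1.8, -2.5, 0.1, -0.3, 1.2, 1.5, 1],
[1.8, -2.7, 0.0, -0.3, 1.2, 1.6, 1],
[1.7, -2.7, 0.1, -0.4, 1.3, 1.5, 1],
[1.6, -2.7, 0.2, -0.3, 1.2, 1.6, 1]
--
[1.5, -2.8, 0.1, -0.4, 1.2, 1.5, 1],
[1.5, -2.8, 0.1, -0.3, 1.2, 1.5, 1],
[1.4, -2.8, 0.2, -0.4, 1.2, 1.6, 1],
[1.3, -2.9, 0.2, -0.3, 1.2, 1.5, 1],
[1.2, -2.9, 0.2, -0.3, 1.3, 1.6, 1]
--
```

Request:
servo_tool:
  increments:
    - [2.5,-1.9,-0.3,-0.3,1.2,1.5,1]
    - [2.4,-2.1,-0.3,-0.4,1.2,1.6,1]
    - [2.4,-2.0,-0.2,-0.3,1.3,1.5,1]
    - [2.3,-2.2,-0.2,-0.4,1.2,1.6,1]
    - [2.3,-2.2,-0.1,-0.3,1.2,1.5,1]

```text
clock: 2.7
position: [0.3248, -0.3703, 0.2317]
ee_rot: [0.002, 0.985, 0.163, 0.056]
contact_force: [0.1, -0.5, -0.1]
width: 0.0124
gripper_force: 0.0
```

Request:
servo_tool:
  increments:
    - [2.2,-2.2,-0.2,-0.4,1.2,1.6,1]
    - [2.2,-2.3,0.0,-0.3,1.2,1.5,1]
    - [2.1,-2.4,-0.1,-0.3,1.2,1.6,1]
    - [2.0,-2.4,0.0,-0.4,1.3,1.5,1]
    - [2.0,-2.5,0.0,-0.3,1.2,1.5,1]

```text
clock: 3.2
position: [0.3925, -0.2283, 0.2473]
ee_rot: [0.005, 0.989, 0.096, 0.11]
contact_force: [0.5, -0.4, 0.1]
width: 0.0001
gripper_force: 0.0
```

Request:
servo_tool:
  increments:
    - [1.9,-2.6,0.0,-0.4,1.2,1.6,1]
    - [1.8,-2.5,0.1,-0.3,1.2,1.5,1]
    - [1.8,-2.7,0.0,-0.3,1.2,1.6,1]
    - [1.7,-2.7,0.1,-0.4,1.3,1.5,1]
    - [1.6,-2.7,0.2,-0.3,1.2,1.6,1]

```text
clock: 3.7
position: [0.4601, -0.0853, 0.2627]
ee_rot: [0.007, 0.986, 0.027, 0.165]
contact_force: [-0.4, -0.2, 0.4]
width: -0.0004
gripper_force: 0.0
```

Request:
servo_tool:
  increments:
    - [1.5,-2.8,0.1,-0.4,1.2,1.5,1]
    - [1.5,-2.8,0.1,-0.3,1.2,1.5,1]
    - [1.4,-2.8,0.2,-0.4,1.2,1.6,1]
    - [1.3,-2.9,0.2,-0.3,1.2,1.5,1]
    - [1.2,-2.9,0.2,-0.3,1.3,1.6,1]

```text
clock: 4.2
position: [0.5278, 0.057, 0.2779]
ee_rot: [0.009, 0.975, -0.042, 0.217]
contact_force: [0.0, -0.2, -0.2]
width: -0.0001
gripper_force: 0.0
```

```bash
python3 -c "
from h import *
loc()
plan([(pw(-.002,-.02,.033),RT,10)],1)"
```

```text
t 4.20 u,y,n mm [-19.5 -18.9 199.9] f u,y,n [-0.  -0.2 -0.2] rot [0.  0.1 0.1] w -0.0001 0.0 q [ 0.   -0.05  1.83 -0.04  0.93  1.68]
[0.2, 0.0, 1.7, 0.0, 0.0, 0.0, 1],
[0.1, 0.0, 1.6, 0.0, 0.0, 0.0, 1],
[0.2, 0.0, 1.7, 0.0, 0.0, 0.0, 1],
[0.2, 0.0, 1.7, 0.0, 0.0, 0.0, 1],
[0.2, 0.1, 1.6, 0.0, -0.1, 0.0, 1]
--
[0.1, 0.0, 1.7, 0.0, 0.0, -0.1, 1],
[0.2, 0.0, 1.7, 0.0, 0.0, 0.0, 1],
[0.2, 0.0, 1.7, 0.0, 0.0, 0.0, 1],
[0.2, 0.0, 1.6, 0.0, 0.0, 0.0, 1],
[0.1, 0.0, 1.7, 0.0, 0.0, 0.0, 1]
--
```

Request:
servo_tool:
  increments:
    - [0.2,0,1.7,0,0,0,1]
    - [0.1,0,1.7,0,0,0,1]
    - [0.2,0,1.7,0,0,0,1]
    - [0.2,0,1.7,0,0,0,1]
    - [0.2,0,1.6,0,0,0,1]

```text
clock: 4.7
position: [0.5711, 0.0522, 0.2045]
ee_rot: [0.009, 0.975, -0.041, 0.216]
contact_force: [-0.4, -0.2, 0.9]
width: -0.0002
gripper_force: 0.0
```

Request:
servo_tool:
  increments:
    - [0.2,0,1.7,0,0,0,1]
    - [0.2,0,1.7,0,0,0,1]
    - [0.2,0,1.6,0,0,0,1]
    - [0.2,0,1.7,0,0,0,1]
    - [0.1,0,1.6,0,0,0,1]

```text
clock: 5.2
position: [0.6146, 0.0485, 0.1333]
ee_rot: [0.009, 0.975, -0.041, 0.217]
contact_force: [0.4, -0.4, -0.0]
width: -0.0001
gripper_force: 0.0
```

Request:
servo_tool:
  increments:
    - [0,-1,0,0,0,0,1]
    - [0,-1,0,0,0,0,1]
    - [0,-1,0,0,0,0,1]
    - [0,-1,0,0,0,0,1]
    - [0,-1,0,0,0,0,1]

```text
clock: 5.7
position: [0.6183, 0.0987, 0.1338]
ee_rot: [0.009, 0.975, -0.041, 0.216]
contact_force: [0.2, 0.0, -0.2]
width: 0.0
gripper_force: 0.0
```

```bash
python3 -c "
from h import *
loc()
im=optics.get_image('scene')[180:260,140:240]; cv2.imwrite('pics/s2.png',cv2.resize(im[:,:,::-1],(750,600),interpolation=2))"
```

```text
t 5.70 u,y,n mm [-1.8 30.2 32.6] f u,y,n [ 0.   0.  -0.3] rot [0. 0. 0.] w 0.0 0.0 q [ 0.09  0.23  1.9  -0.13  0.59  1.84]
```

View pics/s2.png

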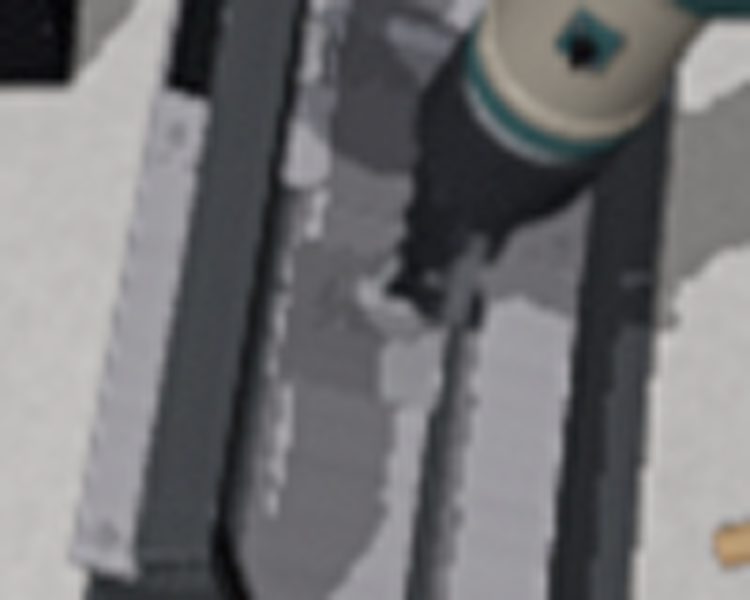

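The picture shows the closed fingers at (430,290) beside the fin, which sits around (380,300). Continuing the push.

Request:
servo_tool:
  increments:
    - [0,-1,0,0,0,0,1]
    - [0,-1,0,0,0,0,1]
    - [0,-1,0,0,0,0,1]
    - [0,-1,0,0,0,0,1]
    - [0,-0.8,0,0,0,0,1]

```text
clock: 6.25
position: [0.6225, 0.1468, 0.1339]
ee_rot: [0.009, 0.975, -0.041, 0.217]
contact_force: [-0.4, -0.4, 0.4]
width: 0.0002
gripper_force: 0.0
```

```bash
python3 -c "
from h import *
loc()
im=optics.get_image('scene')[180:260,140:240]; cv2.imwrite('pics/s3.png',cv2.resize(im[:,:,::-1],(750,600),interpolation=2))"
```

```text
t 6.25 u,y,n mm [-1.7 78.6 32.7] f u,y,n [-0.2 -0.4  0.6] rot [0. 0. 0.] w 0.0002 0.0 q [ 0.19  0.25  1.87 -0.2   0.61  1.98]
```

View pics/s3.png

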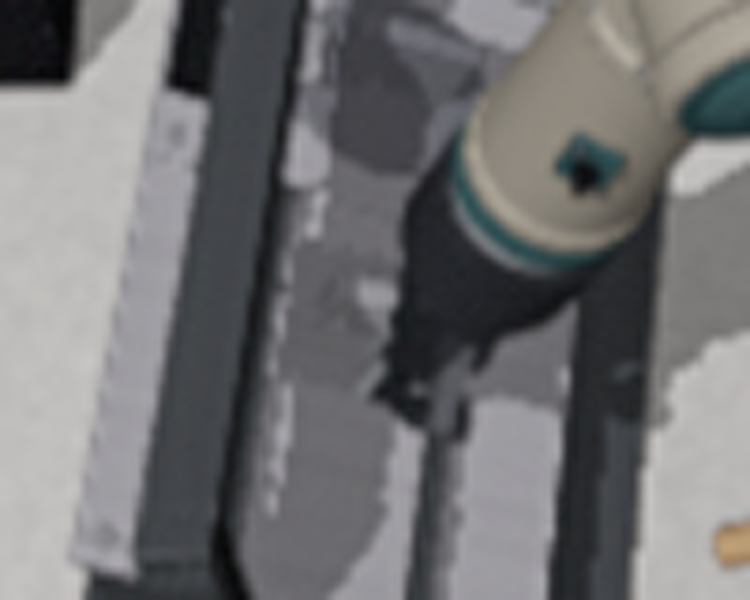

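```bash
python3 - <<'E'
from h import *
optics.get_image('top')
for c in C:
  for l in("catch_fin","button_top"):
    print(c,l,[(np.round(d["at"],1).tolist(),round(d["p"],2)) for d in finder.tip_of(l,c)][:3])
  for l in("catch_fin","catch"): print(c,l,[(np.round(d["box"],1).tolist(),round(d["p"],2)) for d in finder.silhouettes(l,c)][:3])
  for q in(.03,.078,.099): print(q,proj(c,pw(0,q,.046)).round(1))
  print("button",proj(c,pw(0,.03,.01)).round(1), "tip",proj(c,pw(-.002,.0786,.025)).round(1))
a=optics.get_image('top')[105:165,160:240]; b=cv2.imread('pics/top0.png')[105:165,160:240,::-1]
cv2.imwrite('pics/t3.png',cv2.resize(np.vstack([b,a])[:,:,::-1],(400*2//2,600),interpolation=2))
E
```

```text
scene catch_fin [([190.0, 215.7], 0.5)]
scene button_top []
scene catch_fin [([182.1, 222.9, 15.5, 22.4], 0.54)]
scene catch [([184.3, 220.3, 14.4, 20.6], 0.72)]
0.03 [[191.7 217.7]]
0.078 [[189.8 231.2]]
0.099 [[189.  237.3]]
button [[188.  222.5]] tip [[188.2 234.3]]
top catch_fin [([211.8, 136.5], 0.75), ([356.6, 227.9], 0.75), ([323.6, 137.0], 0.64)]
top button_top []
top catch_fin [([211.5, 135.2, 21.0, 24.3], 0.6)]
top catch [([213.8, 136.1, 18.9, 23.1], 0.89)]
0.03 [[212.7 137.1]]
0.078 [[198.3 136.4]]
0.099 [[191.9 136. ]]
button [[213.7 135.4]] tip [[198.9 135.9]]
```

View pics/t3.png

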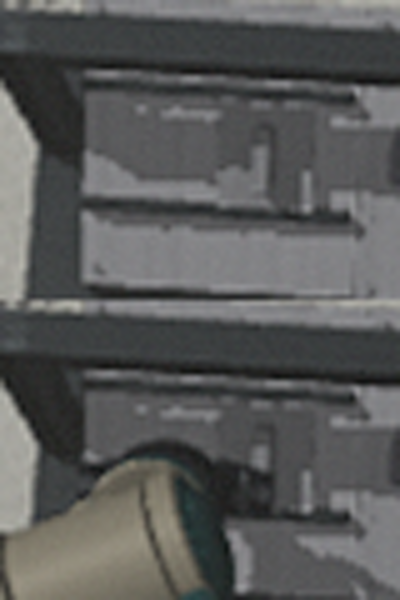

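The views before and after match: the fin is still at native (212,137) in top, so the catch has not moved. The fingers passed above it, apparently higher than the fit says. I'll touch down on the bare panel here to calibrate the height.

Request:
servo_tool:
  increments:
    - [0,0,0.4,0,0,0,1]
    - [0,0,0.4,0,0,0,1]
    - [0,0,0.4,0,0,0,1]
    - [0,0,0.3,0,0,0,1]
    - [0,0,0.3,0,0,0,1]

```text
clock: 7.3
position: [0.63, 0.1455, 0.117]
ee_rot: [0.009, 0.975, -0.041, 0.216]
contact_force: [0.6, -0.1, 1.4]
width: -0.0001
gripper_force: 0.0
```

Request:
servo_tool:
  increments:
    - [0,0,0.1,0,0,0,1]
    - [0,0,0.1,0,0,0,1]
    - [0,0,0.1,0,0,0,1]
    - [0,0,0.1,0,0,0,1]
    - [0,0,0,0,0,0,1]

```text
clock: 7.8
position: [0.6316, 0.1454, 0.1139]
ee_rot: [0.009, 0.975, -0.041, 0.217]
contact_force: [0.1, 0.4, -0.5]
width: 0.0003
gripper_force: 0.0
```

```bash
python3 - <<'E'
from h import *
loc()
im=optics.get_image('scene')[195:250,160:235]; cv2.imwrite('pics/s4.png',cv2.resize(im[:,:,::-1],(750,550),interpolation=2))
for n in(.0,.008,.02): print(((proj('scene',pw(-.002,.0786,n))-[160,195]+.5)*10).round())
print("fin",((proj('scene',[pw(-.022,.03,.046),pw(.022,.03,.046),pw(.022,.03,.017),pw(-.022,.03,.017)])-[160,195]+.5)*10).round().tolist())
E
```

```text
t 7.80 u,y,n mm [-1.8 77.9 10.6] f u,y,n [-0.1  0.4 -0.5] rot [0. 0. 0.] w 0.0003 0.0 q [ 0.18  0.28  1.88 -0.21  0.57  1.99]
[[262. 430.]]
[[270. 420.]]
[[282. 404.]]
fin [[388.0, 249.0], [255.0, 215.0], [226.0, 254.0], [357.0, 288.0]]
```

View pics/s4.png

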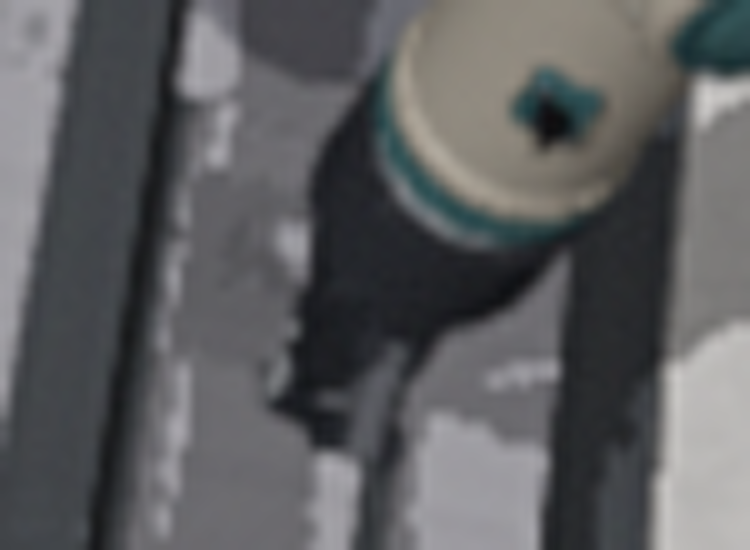

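```bash
python3 - <<'E'
from h import *
out=[]
for c,(x0,y0) in {"scene":(160,190),"top":(175,100)}.items():
    im=optics.get_image(c)[:,:,::-1]; old=cv2.imread(f"pics/{c}0.png"); row=[]
    for k,I in enumerate((old,im)):
        a=cv2.resize(I[y0:y0+55,x0:x0+75],None,fx=5.3,fy=5.3,interpolation=2)
        pl=lambda P,col,cl=True: cv2.polylines(a,[np.int32((proj(c,np.array(P))-[x0,y0]+.5)*5.3)],cl,col,1)
        if k:
            y=.0779
            for s in(-1,1): pl([pw(-.002+.011*t,y+s*.0145,n) for t,n in((-1,.0026),(1,.0026),(1,.06),(-1,.06))],(0,0,255))
            pl([pw(-.002+.038*t,y+s*.0425,.076) for t,s in((-1,-1),(1,-1),(1,1),(-1,1))],(255,255,0))
        pl([pw(t*.022,.03+s*.006,.046) for t,s in((-1,-1),(1,-1),(1,1),(-1,1))],(0,255,255))
        pl([pw(t*.037,.03+s*.032,.017) for t,s in((-1,-1),(1,-1),(1,1),(-1,1))],(0,255,0))
        row.append(a)
    out.append(np.hstack(row))
cv2.imwrite("pics/cmp.png",np.vstack(out)); print(np.vstack(out).shape)
E
```

```text
(584, 796, 3)
```

View pics/cmp.png

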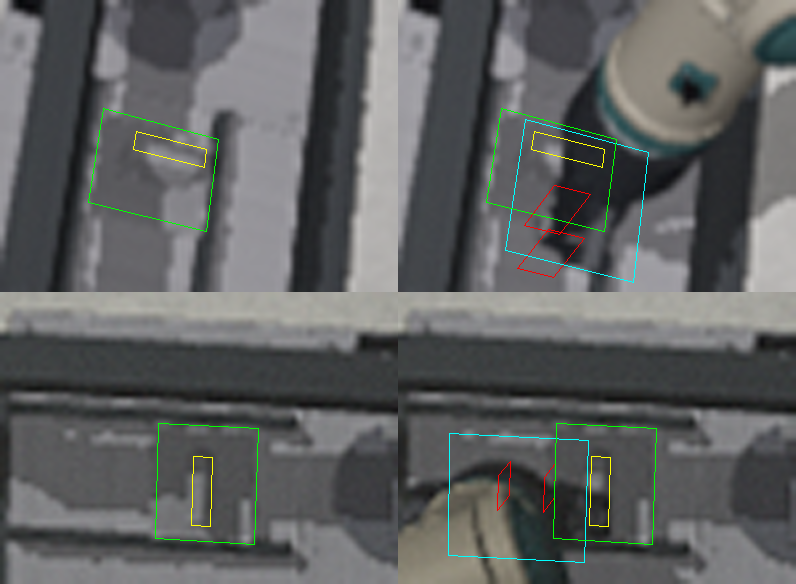

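Both views show the fin unmoved, with the gripper possibly higher than the model. Probing down further to find the true panel contact.

Request:
servo_tool:
  increments:
    - [0,0,0.1,0,0,0,1]
    - [0,0,0.1,0,0,0,1]
    - [0,0,0.1,0,0,0,1]
    - [0,0,0.1,0,0,0,1]
    - [0,0,0,0,0,0,1]

```text
clock: 8.45
position: [0.6333, 0.1452, 0.1101]
ee_rot: [0.009, 0.975, -0.041, 0.216]
contact_force: [0.5, 0.2, -0.1]
width: -0.0001
gripper_force: 0.0
```

Request:
servo_tool:
  increments:
    - [0,0,0.1,0,0,0,1]
    - [0,0,0.1,0,0,0,1]
    - [0,0,0.1,0,0,0,1]
    - [0,0,0,0,0,0,1]
    - [0,0,0,0,0,0,1]

```text
clock: 8.95
position: [0.6346, 0.1451, 0.1075]
ee_rot: [0.009, 0.975, -0.041, 0.216]
contact_force: [-0.4, 0.7, 0.3]
width: -0.0002
gripper_force: 0.0
```

Request:
servo_tool:
  increments:
    - [0,0,0.2,0,0,0,1]
    - [0,0,0.2,0,0,0,1]
    - [0,0,0.1,0,0,0,1]
    - [0,0,0,0,0,0,1]
    - [0,0,0,0,0,0,1]

```text
clock: 9.45
position: [0.6367, 0.145, 0.103]
ee_rot: [0.009, 0.975, -0.041, 0.217]
contact_force: [0.8, 1.4, -0.3]
width: -0.0002
gripper_force: 0.0
```

Request:
servo_tool:
  increments:
    - [0,0,0.2,0,0,0,1]
    - [0,0,0.2,0,0,0,1]
    - [0,0,0.1,0,0,0,1]
    - [0,0,0,0,0,0,1]
    - [0,0,0,0,0,0,1]

```text
clock: 9.95
position: [0.6388, 0.1448, 0.0984]
ee_rot: [0.009, 0.975, -0.041, 0.216]
contact_force: [0.3, 0.9, -0.2]
width: 0.0002
gripper_force: 0.0
```

```bash
python3 -c "
from h import *
loc()"
```

```text
t 9.95 u,y,n mm [-1.8 77.9 -6.4] f u,y,n [ 0.1  0.9 -0.3] rot [0. 0. 0.] w 0.0002 0.0 q [ 0.18  0.31  1.88 -0.22  0.54  2.  ]
```

Request:
servo_tool:
  increments:
    - [0,0,0.2,0,0,0,1]
    - [0,0,0.2,0,0,0,1]
    - [0,0,0.1,0,0,0,1]
    - [0,0,0,0,0,0,1]
    - [0,0,0,0,0,0,1]

```text
clock: 10.45
position: [0.6412, 0.1449, 0.0941]
ee_rot: [0.009, 0.975, -0.041, 0.217]
contact_force: [1.0, 2.0, 0.1]
width: 0.0
gripper_force: 1.0
```

```bash
python3 - <<'E'
from h import *
loc()
for c in C: cv2.imwrite(f"pics/{c}5.png",optics.get_image(c)[:,:,::-1])
a=cv2.imread("pics/scene5.png")[130:290,130:290]; b=cv2.imread("pics/top5.png")[90:250,130:290]
f=lambda a:cv2.resize(a,(400,400),interpolation=2)
im=np.hstack([f(a),f(b)])
s=manip.get_state(); Q=R.from_quat(np.roll(s["ee_rot"],-1))
for k,(c,x0,y0) in enumerate((("scene",130,130),("top",130,90))):
    L=proj(c,[s["position"]+Q.apply([0,0,z]) for z in(.008,-.065,-.2)])
    print(L.round(1).tolist())
    cv2.polylines(im,[np.int32((L-[x0,y0]+.5)*2.5+[400*k,0])],False,(0,0,255),1)
cv2.imwrite("pics/ax.png",im)
E
```

```text
t 10.45 u,y,n mm [ -1.4  78.2 -11.3] f u,y,n [ 0.8  2.1 -0.2] rot [0.1 0.1 0. ] w 0.0 0.9986556053627282 q [ 0.18  0.32  1.88 -0.22  0.53  2.  ]
[[183.7, 239.7], [191.1, 230.3], [206.3, 211.0]]
[[200.6, 133.7], [197.9, 137.2], [192.3, 144.5]]
```

View pics/ax.png

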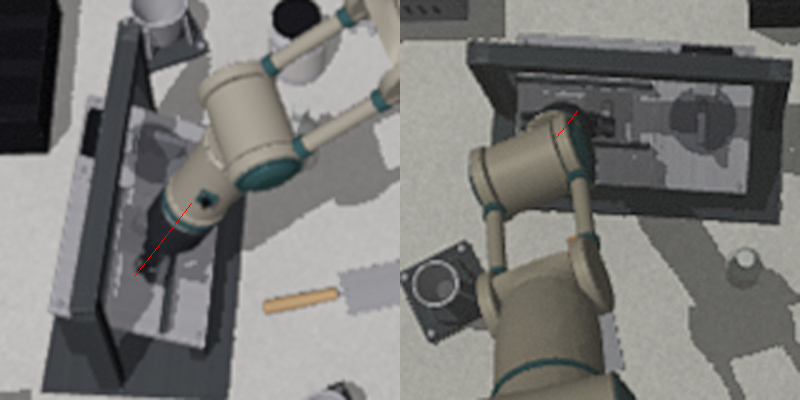

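The scene view shows the tool standing off from the panel at (150,280), with no contact yet. Side contact has begun, probably on the catch plate's edge, so I'll shift 12 mm in +y and keep probing.

Request:
servo_tool:
  increments:
    - [0,0,-0.5,0,0,0,1]
    - [0,-0.6,0,0,0,0,1]
    - [0,-0.6,0,0,0,0,1]
    - [0,0,0.5,0,0,0,1]
    - [0,0,0.2,0,0,0,1]

```text
clock: 11.05
position: [0.6426, 0.1567, 0.0915]
ee_rot: [0.009, 0.975, -0.041, 0.216]
contact_force: [0.4, -0.2, -0.4]
width: 0.0002
gripper_force: 0.0
```

```bash
python3 - <<'E'
from h import *
loc()
E
```

```text
t 11.05 u,y,n mm [ -2.2  90.1 -13.9] f u,y,n [ 0.2 -0.2 -0.5] rot [ 0. -0. -0.] w 0.0002 0.0 q [ 0.2   0.33  1.87 -0.24  0.53  2.04]
```

Request:
servo_tool:
  increments:
    - [0,0,0.1,0,0,0,1]
    - [0,0,0.1,0,0,0,1]
    - [0,0,0.1,0,0,0,1]
    - [0,0,0,0,0,0,1]
    - [0,0,0,0,0,0,1]

```text
clock: 11.55
position: [0.6435, 0.1563, 0.09]
ee_rot: [0.009, 0.975, -0.041, 0.216]
contact_force: [-3.6, 0.9, 5.4]
width: -0.0004
gripper_force: 3.3
```

```bash
python3 - <<'E'
from h import *
loc()
E
```

```text
t 11.55 u,y,n mm [ -2.   89.7 -15.6] f u,y,n [-1.   0.6  6.5] rot [0. 0. 0.] w -0.0004 3.3261074216090947 q [ 0.2   0.33  1.88 -0.24  0.53  2.04]
```

Panel contact at TCP n = −15.6 means the tips stand about 23 mm farther out than modelled. Next I'll probe the rails to get the up-slope offset.

Request:
servo_tool:
  increments:
    - [0,0,-0.6,0,0,0,1]
    - [-0.8,0,0,0,0,0,1]
    - [-0.6,0,0,0,0,0,1]
    - [-0.4,0,0,0,0,0,1]
    - [0,0,0,0,0,0,1]

```text
clock: 12.05
position: [0.6239, 0.1579, 0.0864]
ee_rot: [0.009, 0.976, -0.041, 0.216]
contact_force: [0.7, -1.2, 0.1]
width: 0.0003
gripper_force: 0.0
```

Request:
servo_tool:
  increments:
    - [-0.1,0,0,0,0,0,1]
    - [-0.1,0,0,0,0,0,1]
    - [-0.1,0,0,0,0,0,1]
    - [-0.1,0,0,0,0,0,1]
    - [-0.1,0,0,0,0,0,1]

```text
clock: 12.55
position: [0.6215, 0.1584, 0.0856]
ee_rot: [0.009, 0.975, -0.041, 0.217]
contact_force: [2.7, -1.3, -0.7]
width: 0.0
gripper_force: 1.2
```

```bash
python3 - <<'E'
from h import *
loc()
E
```

```text
t 12.55 u,y,n mm [-23.9  90.  -10.3] f u,y,n [ 2.2 -1.1 -1.8] rot [0.1 0.1 0. ] w 0.0 1.2027155980467796 q [ 0.21  0.31  1.92 -0.26  0.5   2.07]
```

No up-slope offset (rail met at −24, about −26 expected). So the tips are simply about 23.5 mm back along the tool: tip n = TCP n + 15.5. Redoing the push with TCP at n = 8.

```bash
python3 - <<'E'
from h import *
plan([(pw(-.01,.085,.05),RT,3),(pw(0,-.02,.052),RT,4),(pw(0,-.02,.008),RT,3)],1)
E
```

```text
[0.5, 0.2, -2.0, 0.0, 0.0, 0.0, 1],
[0.4, 0.1, -2.0, 0.0, -0.1, 0.0, 1],
[0.5, 0.2, -2.0, -0.1, 0.0, 0.0, 1],
[0.3, 2.6, -0.1, 0.0, 0.0, 0.0, 1],
[0.2, 2.6, 0.0, 0.0, 0.0, 0.0, 1]
--
[0.3, 2.7, -0.1, 0.0, 0.0, 0.0, 1],
[0.2, 2.6, 0.0, 0.0, 0.0, 0.0, 1],
[0.0, 0.0, 1.5, 0.0, 0.0, 0.0, 1],
[0.0, 0.0, 1.4, 0.0, 0.0, 0.0, 1],
[0.0, 0.0, 1.5, 0.0, 0.0, 0.0, 1]
--
```

Request:
servo_tool:
  increments:
    - [0.5,0.2,-2.0,0,0,0,1]
    - [0.5,0.1,-2.0,0,0,0,1]
    - [0.4,0.2,-2.0,0,0,0,1]
    - [0.3,2.6,-0.1,0,0,0,1]
    - [0.2,2.6,0,0,0,0,1]

```text
clock: 13.05
position: [0.6078, 0.1024, 0.1498]
ee_rot: [0.008, 0.975, -0.04, 0.218]
contact_force: [-0.0, -0.2, -0.9]
width: 0.0001
gripper_force: 0.0
```

Request:
servo_tool:
  increments:
    - [0.3,2.7,-0.1,0,0,0,1]
    - [0.2,2.6,0,0,0,0,1]
    - [0,0,1.5,0,0,0,1]
    - [0,0,1.4,0,0,0,1]
    - [0,0,1.5,0,0,0,1]

```text
clock: 13.55
position: [0.6257, 0.0475, 0.1108]
ee_rot: [0.009, 0.975, -0.041, 0.216]
contact_force: [0.6, -0.7, -0.3]
width: -0.0002
gripper_force: 0.0
```

Request:
servo_tool:
  increments:
    - [0,-1,0,0,0,0,1]
    - [0,-1,0,0,0,0,1]
    - [0,-1,0,0,0,0,1]
    - [0,-1,0,0,0,0,1]
    - [0,-1,0,0,0,0,1]

```text
clock: 14.05
position: [0.6295, 0.0979, 0.1104]
ee_rot: [0.009, 0.976, -0.04, 0.216]
contact_force: [2.0, -2.6, -1.0]
width: -0.0002
gripper_force: 1.2
```

```bash
python3 - <<'E'
from h import *
loc()
for c in C:
    optics.get_image(c)
    print(c,[(np.round(d["box"],1).tolist(),round(d["p"],2)) for d in finder.silhouettes("catch",c)][:2],[(np.round(d["at"],1).tolist(),round(d["p"],2)) for d in finder.tip_of("catch_fin",c)][:2])
E
```

```text
t 14.05 u,y,n mm [-1.6 30.4  6.7] f u,y,n [ 1.5 -2.4 -1.8] rot [ 0.  -0.1 -0.1] w -0.0002 1.1807715520262718 q [ 0.09  0.27  1.91 -0.14  0.54  1.85]
scene [([186.1, 226.8, 19.6, 22.0], 0.54)] [([190.1, 223.0], 0.55)]
top [([317.6, 195.8, 27.5, 29.6], 0.7), ([330.2, 142.4, 41.2, 32.0], 0.56)] [([202.0, 137.5], 0.58)]
```

Request:
servo_tool:
  increments:
    - [0,-1,0,0,0,0,1]
    - [0,-1,0,0,0,0,1]
    - [0,-1,0,0,0,0,1]
    - [0,-1,0,0,0,0,1]
    - [0,-1,0,0,0,0,1]

```text
clock: 14.85
position: [0.6337, 0.147, 0.1113]
ee_rot: [0.009, 0.975, -0.041, 0.216]
contact_force: [1.5, -2.9, -1.3]
width: 0.0001
gripper_force: 1.2
```

Request:
servo_tool:
  increments:
    - [0,-0.3,0,0,0,0,1]
    - [0,-0.3,0,0,0,0,1]
    - [0,-0.2,0,0,0,0,1]
    - [0,-0.2,0,0,0,0,1]
    - [0,0,0,0,0,0,1]

```text
clock: 15.35
position: [0.6341, 0.1527, 0.1113]
ee_rot: [0.013, 0.976, -0.04, 0.215]
contact_force: [0.7, -17.2, 1.8]
width: -0.0002
gripper_force: 8.6
```

```bash
python3 - <<'E'
from h import *
loc()
E
```

```text
t 15.35 u,y,n mm [-1.2 85.3  7.6] f u,y,n [  2.7 -17.1   0.8] rot [-0.4 -0.1 -0.2] w -0.0002 8.621870577335358 q [ 0.2   0.29  1.87 -0.23  0.58  2.03]
```

Request:
servo_tool:
  increments:
    - [0,1,0,0,0,0,1]
    - [0,1,-1.3,0,0,0,1]
    - [0,1.4,-1.3,0,0,0,1]
    - [0,1.4,-1.0,0,0,0,1]
    - [0,1,0,0,0,0,1]

```text
clock: 15.85
position: [0.6155, 0.1006, 0.1464]
ee_rot: [0.008, 0.975, -0.041, 0.219]
contact_force: [0.9, 0.9, -0.4]
width: -0.0004
gripper_force: 0.0
```

```bash
python3 - <<'E'
from h import *
loc()
plan([(pw(0,.03,.02),RT,2),(pw(0,.03,-.004),RT,3)],1)
E
```

```text
t 15.85 u,y,n mm [ 0.8 31.9 45.3] f u,y,n [ 0.6  1.  -0.7] rot [0.1 0.3 0.1] w -0.0004 0.0 q [ 0.1   0.21  1.89 -0.13  0.61  1.84]
[0.0, 0.1, 1.3, -0.1, -0.1, 0.0, 1],
[-0.1, 0.1, 1.2, 0.0, -0.2, -0.1, 1],
[0.0, 0.0, 0.8, 0.0, 0.0, 0.0, 1],
[0.0, 0.0, 0.8, 0.0, 0.0, 0.0, 1],
[0.0, 0.0, 0.8, 0.0, 0.0, 0.0, 1]
--
```

Request:
servo_tool:
  increments:
    - [0,0.1,1.3,-0.1,-0.2,0,1]
    - [-0.1,0.1,1.2,0,-0.1,-0.1,1]
    - [0,0,0.8,0,0,0,1]
    - [0,0,0.8,0,0,0,1]
    - [0,0,0.8,0,0,0,1]

```text
clock: 16.35
position: [0.6344, 0.0974, 0.098]
ee_rot: [0.01, 0.976, -0.04, 0.213]
contact_force: [-2.4, 0.7, 4.3]
width: 0.0
gripper_force: 2.8
```

Request:
servo_tool:
  increments:
    - [0,0,0.3,0,0,0,1]
    - [0,0,0.3,0,0,0,1]
    - [0,0,0.2,0,0,0,1]
    - [0,0,0.2,0,0,0,1]
    - [0,0,0,0,0,0,1]

```text
clock: 16.85
position: [0.6373, 0.0971, 0.0916]
ee_rot: [0.009, 0.976, -0.04, 0.214]
contact_force: [-10.7, 3.2, 11.3]
width: -0.0001
gripper_force: 7.4
```

```bash
python3 - <<'E'
from h import *
loc()
E
```

```text
t 16.85 u,y,n mm [ -2.4  30.2 -13.7] f u,y,n [-5.2  2.3 14.8] rot [-0.  -0.3 -0.1] w -0.0001 7.414226682158187 q [ 0.09  0.3   1.92 -0.15  0.5   1.85]
```

Button bottomed: contact near n = −6, stopped at −13.7 under 15 N. Next, open the gripper and move to the rib.

Request:
servo_tool:
  increments:
    - [0,0,-1.5,0,0,0,1]
    - [0,0,-2.5,0,0,0,1]
    - [0,0,-2.5,0,0,0,-0.5]
    - [0,2.5,0,0,0,0,-1]
    - [0,2.5,0,0,0,0,-1]

```text
clock: 17.35
position: [0.6079, 0.0491, 0.1517]
ee_rot: [0.01, 0.976, -0.039, 0.216]
contact_force: [-0.2, -0.2, -0.5]
width: 0.0431
gripper_force: 0.0
```

Request:
servo_tool:
  increments:
    - [0,2.5,0,0,0,0,-1]
    - [0,2.5,0,0,0,0,-1]
    - [0,2.5,0,0,0,0,-1]
    - [0,0,0,0,0,0,-1]
    - [0,0,0,0,0,0,-1]

```text
clock: 17.85
position: [0.601, -0.0262, 0.1501]
ee_rot: [0.01, 0.976, -0.041, 0.214]
contact_force: [-0.6, -0.2, -0.2]
width: 0.0855
gripper_force: 0.0
```

```bash
python3 - <<'E'
from h import *
loc()
optics.get_image("scene"); optics.get_image("top")
for c in C:
  for l in("latch_tip","catch_fin","cartridge"): print(c,l,[(np.round(d["at"],1).tolist(),round(d["p"],2)) for d in finder.tip_of(l,c)][:2])
  print("exp latch",proj(c,pw(.054,-.095,.013)).round(1),"fin",proj(c,pw(0,.105,.046)).round(1),"cart foot",proj(c,pw(0,-.095,-.06)).round(1))
plan([(pw(0,-.095,.03),RT,2),(pw(0,-.095,-.004),RT,3)],-1)
E
```

```text
t 17.85 u,y,n mm [ -1.1 -95.7  50.2] f u,y,n [-0.6 -0.2  0. ] rot [-0.1 -0.2  0. ] w 0.0855 0.0 q [-0.19  0.17  1.93  0.07  0.62  1.42]
scene latch_tip [([251.0, 192.9], 0.37)]
scene catch_fin [([189.3, 236.5], 0.93)]
scene cartridge [([188.1, 201.5], 0.55)]
exp latch [[177.4 185. ]] fin [[188.7 239. ]] cart foot [[186.1 199.4]]
top latch_tip []
top catch_fin [([187.8, 136.8], 0.91)]
top cartridge [([252.3, 134.9], 0.55)]
exp latch [[251.3 121.6]] fin [[190.1 135.9]] cart foot [[250.9 134.2]]
[0.1, 0.0, 1.0, 0.0, 0.1, 0.1, -1],
[0.1, 0.1, 1.0, 0.0, 0.2, 0.0, -1],
[0.0, 0.0, 1.1, 0.0, 0.0, 0.0, -1],
[0.0, 0.0, 1.1, 0.0, 0.0, 0.0, -1],
[0.0, 0.0, 1.2, 0.0, 0.0, 0.0, -1]
--
```

Request:
servo_tool:
  increments:
    - [0.1,0,1.0,0,0.1,0,-1]
    - [0.1,0,1.0,0,0.2,0,-1]
    - [0,0,1.1,0,0,0,-1]
    - [0,0,1.1,0,0,0,-1]
    - [0,0,1.2,0,0,0,-1]

```text
clock: 18.75
position: [0.6257, -0.0278, 0.1]
ee_rot: [0.01, 0.975, -0.04, 0.216]
contact_force: [0.4, 0.7, -0.2]
width: 0.0856
gripper_force: 0.0
```

Request:
servo_tool:
  increments:
    - [0,0,0,0,0,0,1]
    - [0,0,0,0,0,0,1]
    - [0,0,0,0,0,0,1]
    - [0,0,0,0,0,0,1]
    - [0,0,0,0,0,0,1]
  squeeze: 80

```text
clock: 19.25
position: [0.6256, -0.0278, 0.102]
ee_rot: [0.01, 0.975, -0.04, 0.217]
contact_force: [-1.3, -1.5, 2.3]
width: 0.0122
gripper_force: 2.5
```

```bash
python3 - <<'E'
from h import *
loc()
E
```

```text
t 19.25 u,y,n mm [  0.8 -95.2  -3.8] f u,y,n [-0.1 -1.6  2.5] rot [-0.1  0.1 -0.1] w 0.0122 2.4623530358076096 q [-0.18  0.26  1.96  0.08  0.49  1.41]
```

Request:
servo_tool:
  increments:
    - [0,0,0,0,0,0,1]
    - [0,0,0,0,0,0,1]
    - [0,0,-0.3,0,0,0,1]
    - [0,0,-0.5,0,0,0,1]
    - [0,0,-0.7,0,0,0,1]

```text
clock: 19.75
position: [0.618, -0.027, 0.1141]
ee_rot: [0.01, 0.976, -0.04, 0.215]
contact_force: [0.9, 0.4, -2.8]
width: 0.0109
gripper_force: 77.8
```

```bash
python3 - <<'E'
from h import *
loc()
E
```

```text
t 19.75 u,y,n mm [ -0.9 -95.   10.5] f u,y,n [-0.4  0.5 -2.9] rot [-0.  -0.1 -0.1] w 0.0109 77.80562996864319 q [-0.18  0.23  1.95  0.08  0.53  1.41]
```

```bash
cat >> h.py <<'E'
RV=Rs*R.from_matrix(np.diag([1.,-1,-1]))
H=np.array([.6275,-.303])
E
python3 - <<'E'
from h import *
a=pw(0,-.095,.135); b=a+[-.05,0,.12]
print(a,b)
plan([(a,RT,5),(b,RT,5),(np.r_[H,.33],RV,15)],1)
E
```

```text
[ 0.56639154 -0.02262986  0.2273505 ] [ 0.51639154 -0.02262986  0.3473505 ]
[0.0, 0.0, -2.5, 0.0, 0.0, 0.0, 1],
[0.0, 0.0, -2.5, 0.0, 0.0, 0.0, 1],
[0.0, 0.0, -2.5, 0.0, 0.1, 0.0, 1],
[0.1, 0.0, -2.5, 0.0, 0.0, 0.1, 1],
[0.0, 0.0, -2.4, 0.0, 0.0, 0.0, 1]
--
[0.1, 0.1, -2.6, 0.0, 0.0, 0.0, 1],
[0.1, 0.1, -2.6, 0.0, 0.0, 0.0, 1],
[0.1, 0.1, -2.6, 0.0, 0.0, 0.0, 1],
[0.1, 0.1, -2.6, 0.0, 0.0, 0.0, 1],
[0.1, 0.0, -2.6, 0.0, 0.0, 0.0, 1]
--
[0.8, 1.8, 0.5, 0.0, -1.7, 0.0, 1],
[0.7, 1.8, 0.4, 0.0, -1.6, 0.0, 1],
[0.8, 1.8, 0.5, 0.0, -1.7, 0.0, 1],
[0.8, 1.8, 0.4, 0.0, -1.7, 0.0, 1],
[0.9, 1.8, 0.4, 0.0, -1.6, 0.0, 1]
--
[0.8, 1.8, 0.3, 0.0, -1.7, 0.0, 1],
[0.8, 1.8, 0.4, 0.0, -1.7, 0.0, 1],
[0.9, 1.8, 0.3, 0.0, -1.6, 0.0, 1],
[0.8, 1.8, 0.3, 0.0, -1.7, 0.0, 1],
[0.9, 1.8, 0.3, 0.0, -1.7, 0.0, 1]
--
[0.9, 1.8, 0.2, 0.0, -1.6, 0.0, 1],
[0.8, 1.8, 0.2, 0.0, -1.7, 0.0, 1],
[0.9, 1.8, 0.2, 0.0, -1.7, 0.0, 1],
[0.9, 1.8, 0.2, 0.0, -1.6, 0.0, 1],
[0.9, 1.8, 0.1, 0.0, -1.7, 0.0, 1]
--
```

Request:
servo_tool:
  increments:
    - [0,0,-2.5,0,0,0,1]
    - [0,0,-2.5,0,0,0,1]
    - [0,0,-2.5,0,0.1,0,1]
    - [0.1,0,-2.5,0,0,0.1,1]
    - [0,0,-2.4,0,0,0,1]

```text
clock: 20.25
position: [0.5666, -0.0226, 0.2287]
ee_rot: [0.01, 0.975, -0.041, 0.217]
contact_force: [-0.3, 0.1, -4.1]
width: 0.011
gripper_force: 78.0
```

Request:
servo_tool:
  increments:
    - [0.1,0.1,-2.6,0,0,0,1]
    - [0.1,0.1,-2.6,0,0,0,1]
    - [0.1,0.1,-2.6,0,0,0,1]
    - [0.1,0.1,-2.6,0,0,0,1]
    - [0.1,0,-2.6,0,0,0,1]

```text
clock: 20.75
position: [0.5154, -0.0222, 0.3483]
ee_rot: [0.01, 0.975, -0.041, 0.217]
contact_force: [0.2, -0.2, -2.4]
width: 0.0109
gripper_force: 78.1
```

Request:
servo_tool:
  increments:
    - [0.8,1.8,0.5,0,-1.7,0,1]
    - [0.7,1.8,0.4,0,-1.6,0,1]
    - [0.8,1.8,0.5,0,-1.7,0,1]
    - [0.8,1.8,0.4,0,-1.7,0,1]
    - [0.9,1.8,0.4,0,-1.6,0,1]

```text
clock: 21.25
position: [0.554, -0.1165, 0.342]
ee_rot: [0.007, 0.988, -0.042, 0.146]
contact_force: [0.1, -0.5, -1.3]
width: 0.011
gripper_force: 78.1
```

Request:
servo_tool:
  increments:
    - [0.8,1.8,0.3,0,-1.7,0,1]
    - [0.8,1.8,0.4,0,-1.7,0,1]
    - [0.9,1.8,0.3,0,-1.6,0,1]
    - [0.8,1.8,0.3,0,-1.7,0,1]
    - [0.9,1.8,0.3,0,-1.7,0,1]

```text
clock: 21.75
position: [0.5911, -0.2101, 0.3363]
ee_rot: [0.004, 0.996, -0.042, 0.073]
contact_force: [-0.1, 0.6, -2.5]
width: 0.0109
gripper_force: 78.1
```

Request:
servo_tool:
  increments:
    - [0.9,1.8,0.2,0,-1.6,0,1]
    - [0.8,1.8,0.2,0,-1.7,0,1]
    - [0.9,1.8,0.2,0,-1.7,0,1]
    - [0.9,1.8,0.2,0,-1.6,0,1]
    - [0.9,1.8,0.1,0,-1.7,0,1]

```text
clock: 22.25
position: [0.6283, -0.3035, 0.3311]
ee_rot: [0.0, 0.999, -0.042, 0.001]
contact_force: [0.3, -0.1, -2.1]
width: 0.011
gripper_force: 78.1
```

```bash
python3 - <<'E'
from h import *
loc(); s=manip.get_state(); P=s["position"]; print(P, s["contact_force"])
Q=R.from_quat(np.roll(s["ee_rot"],-1)); print("axis",Q.apply([0,0,1]))
for c in C:
    cv2.imwrite(f"pics/{c}6.png",optics.get_image(c)[:,:,::-1])
    for l in("cartridge","hopper_mouth"): print(c,l,[(np.round(d["at"],1).tolist(),round(d["p"],2)) for d in finder.tip_of(l,c)][:2])
    print("exp foot",proj(c,P-[0,0,.056]).round(1),"mouth",proj(c,np.r_[H,.087]).round(1))
    print([(np.round(d["box"],1).tolist(),round(d["p"],2)) for d in finder.silhouettes("cartridge",c)][:2])
plan([(np.r_[H,.17],RV,8)],1)
E
```

```text
t 22.25 u,y,n mm [ 121.1 -369.7  193. ] f u,y,n [-0.6 -0.  -2.1] rot [ -0.1 -24.9   0. ] w 0.011 78.05382370948792 q [-0.55  0.44  0.98 -0.    1.72  1.11]
[ 0.62831322 -0.30352781  0.33110695] [ 0.34645558 -0.06470351 -2.14695739]
axis [ 0.00148767 -0.00103448 -0.99999836]
scene cartridge [([190.9, 97.1], 0.91)]
scene hopper_mouth [([195.4, 131.4], 0.7), ([317.3, 128.7], 0.46)]
exp foot [[187.6  95. ]] mouth [[193.7 131.1]]
[([185.2, 87.7, 23.9, 29.5], 0.64)]
top cartridge [([342.3, 119.4], 0.77)]
top hopper_mouth [([336.8, 268.6], 0.71)]
exp foot [[340.7 117.9]] mouth [[330.4 135.1]]
[([347.1, 117.8, 26.5, 20.6], 0.8)]
[0.0, 0.0, 2.0, 0.0, 0.0, 0.0, 1],
[0.0, 0.0, 2.0, 0.0, 0.0, 0.0, 1],
[0.0, 0.0, 2.1, 0.0, -0.1, 0.0, 1],
[0.0, 0.0, 2.0, 0.0, 0.0, 0.0, 1],
[0.0, 0.1, 2.0, 0.0, 0.0, 0.0, 1]
--
[0.0, 0.0, 2.0, 0.0, 0.0, 0.0, 1],
[0.0, 0.0, 2.1, 0.0, -0.1, 0.0, 1],
[0.0, 0.0, 2.0, 0.1, 0.0, 0.0, 1],
```

Request:
servo_tool:
  increments:
    - [0,0,2.0,0,0,0,1]
    - [0,0,2.0,0,0,0,1]
    - [0,0,2.1,0,-0.1,0,1]
    - [0,0,2.0,0,0,0,1]
    - [0,0,2.0,0,0,0,1]

```text
clock: 23.15
position: [0.6279, -0.3021, 0.2303]
ee_rot: [0.001, 0.999, -0.042, 0.001]
contact_force: [0.1, -0.8, -3.3]
width: 0.0112
gripper_force: 78.5
```

Request:
servo_tool:
  increments:
    - [0,0,2.0,0,0,0,1]
    - [0,0,2.0,0,0,0,1]
    - [0,0,1.5,0,0,0,1]
    - [0,0,1.0,0,0,0,1]
    - [0,0,0.7,0,0,0,1]

```text
clock: 23.65
position: [0.628, -0.3024, 0.1581]
ee_rot: [0.0, 0.999, -0.042, 0.0]
contact_force: [-0.6, -0.5, -3.1]
width: 0.0109
gripper_force: 78.5
```

Request:
servo_tool:
  increments:
    - [0,0,0.8,0,0,0,1]
    - [0,0,0.8,0,0,0,1]
    - [0,0,0.8,0,0,0,1]
    - [0,0,0.8,0,0,0,1]
    - [0,0,0.8,0,0,0,1]

```text
clock: 24.15
position: [0.6283, -0.303, 0.1176]
ee_rot: [0.0, 0.999, -0.042, 0.0]
contact_force: [0.4, -0.4, -3.1]
width: 0.0112
gripper_force: 78.5
```

```bash
python3 - <<'E'
from h import *
s=manip.get_state(); print(s["clock"],s["position"],s["contact_force"],s["moment"])
for c in C:
    optics.get_image(c)
    print(c,[(np.round(d["at"],1).tolist(),round(d["p"],2)) for d in finder.tip_of("cartridge",c)][:2],proj(c,s["position"]-[0,0,.056]).round(1))
E
```

```text
24.15 [ 0.62831564 -0.30297955  0.11760306] [ 0.40171715 -0.37073692 -3.14656975] [-0.00609122  0.02843994  0.06707187]
scene [([197.7, 136.0], 0.62), ([173.3, 196.8], 0.29)] [[194.2 135.4]]
top [([332.5, 137.3], 0.47), ([378.0, 137.4], 0.33)] [[329.1 136.8]]
```

Request:
servo_tool:
  increments:
    - [0,0,0.4,0,0,0,1]
    - [0,0,0.4,0,0,0,1]
    - [0,0,0.4,0,0,0,1]
    - [0,0,0.4,0,0,0,1]
    - [0,0,0.2,0,0,0,1]

```text
clock: 24.85
position: [0.628, -0.3028, 0.0995]
ee_rot: [0.0, 0.999, -0.042, -0.0]
contact_force: [0.1, 0.8, -2.8]
width: 0.0112
gripper_force: 78.4
```

Request:
servo_tool:
  increments:
    - [0,0,0.2,0,0,0,1]
    - [0,0,0.2,0,0,0,1]
    - [0,0,0.2,0,0,0,1]
    - [0,0,0.2,0,0,0,1]
    - [0,0,0,0,0,0,1]

```text
clock: 25.35
position: [0.6281, -0.3028, 0.0918]
ee_rot: [0.0, 0.999, -0.042, -0.0]
contact_force: [-0.1, 0.9, -3.9]
width: 0.0113
gripper_force: 78.4
```

```bash
python3 - <<'E'
from h import *
s=manip.get_state(); print(s["clock"],s["position"],s["contact_force"],s["moment"])
E
```

```text
25.35 [ 0.62810204 -0.30283739  0.09184693] [-0.0788869   0.88671321 -3.94682201] [-0.06416371 -0.01662347 -0.00982063]
```

Foot is about 9 mm above the seat with no contact yet. Continuing in small steps.

Request:
servo_tool:
  increments:
    - [0,0,0.1,0,0,0,1]
    - [0,0,0.1,0,0,0,1]
    - [0,0,0.1,0,0,0,1]
    - [0,0,0.1,0,0,0,1]
    - [0,0,0,0,0,0,1]

```text
clock: 25.85
position: [0.6287, -0.3031, 0.0883]
ee_rot: [0.001, 0.999, -0.042, 0.001]
contact_force: [1.3, -0.4, -2.5]
width: 0.011
gripper_force: 78.4
```

Request:
servo_tool:
  increments:
    - [0,0,0.1,0,0,0,1]
    - [0,0,0.1,0,0,0,1]
    - [0,0,0.1,0,0,0,1]
    - [0,0,0,0,0,0,1]
    - [0,0,0,0,0,0,1]

```text
clock: 26.35
position: [0.6292, -0.3036, 0.0857]
ee_rot: [0.001, 0.999, -0.042, 0.001]
contact_force: [2.9, -1.8, -0.2]
width: 0.0108
gripper_force: 78.5
```

```bash
python3 - <<'E'
from h import *
s=manip.get_state(); print(s["clock"],s["position"],s["contact_force"],s["moment"])
E
```

```text
26.35 [ 0.62919471 -0.30356331  0.0857119 ] [ 2.94885573 -1.75931344 -0.20967831] [-0.30809083 -0.51777486 -0.01132954]
```

Light wall contact is pushing toward +x and −y, so I'll shift that way and continue.

Request:
servo_tool:
  increments:
    - [0.1,0.1,0,0,0,0,1]
    - [0.1,0,0,0,0,0,1]
    - [0,0,0.1,0,0,0,1]
    - [0,0,0.1,0,0,0,1]
    - [0,0,0,0,0,0,1]

```text
clock: 26.85
position: [0.6296, -0.3039, 0.0843]
ee_rot: [0.0, 0.999, -0.042, -0.0]
contact_force: [-2.6, 0.5, 5.3]
width: 0.0112
gripper_force: 79.6
```

```bash
python3 - <<'E'
from h import *
s=manip.get_state(); print(s["clock"],s["position"],s["contact_force"],s["moment"])
E
```

```text
26.85 [ 0.6295959  -0.30387409  0.08426389] [-2.57518445  0.47616572  5.32887666] [0.14076732 0.09777842 0.03444686]
```

Request:
servo_tool:
  increments:
    - [-0.1,0,0,0,0,0,1]
    - [0,0,0.1,0,0,0,1]
    - [0,0,0,0,0,0,1]
    - [0,0,0,0,0,0,1]
    - [0,0,0,0,0,0,1]

```text
clock: 27.35
position: [0.6297, -0.304, 0.0842]
ee_rot: [0.001, 0.999, -0.042, 0.001]
contact_force: [-0.3, 1.0, 9.8]
width: 0.0112
gripper_force: 80.1
```

```bash
python3 - <<'E'
from h import *
s=manip.get_state(); print(s["clock"],s["position"],s["contact_force"],s["moment"])
E
```

```text
27.35 [ 0.62967809 -0.30396409  0.08422491] [-0.27500741  0.95104356  9.81653334] [ 0.34723115  0.10978579 -0.01366586]
```

Seated: the height held at 84.2 mm while the force doubled, with almost no side force. Unloading slightly and opening.

Request:
servo_tool:
  increments:
    - [0,0,-0.1,0,0,0,1]
    - [0,0,0,0,0,0,0.8]
    - [0,0,0,0,0,0,0.5]
    - [0,0,0,0,0,0,0]
    - [0,0,0,0,0,0,-0.5]
  squeeze: 20

```text
clock: 27.85
position: [0.6285, -0.3039, 0.0823]
ee_rot: [0.0, 0.999, -0.042, -0.001]
contact_force: [1.1, -0.0, -0.5]
width: 0.0491
gripper_force: 0.0
```

Request:
servo_tool:
  increments:
    - [0,0,0,0,0,0,-1]
    - [0,0,0,0,0,0,-1]
    - [0,0,0,0,0,0,-1]
    - [0,0,-1,0,0,0,-1]
    - [0,0,-1.5,0,0,0,-1]

```text
clock: 28.35
position: [0.6286, -0.3037, 0.1079]
ee_rot: [-0.0, 0.999, -0.042, -0.001]
contact_force: [0.3, 0.5, -0.2]
width: 0.0855
gripper_force: 0.0
```

Request:
servo_tool:
  increments:
    - [0,0,-2.5,0,0,0,-1]
    - [0,0,-3,0,0,0,-1]
    - [0,0,-3,0,0,0,-1]
    - [0,0,-3,0,0,0,-1]
    - [0,0,-3,0,0,0,-1]

```text
clock: 28.85
position: [0.629, -0.3039, 0.2555]
ee_rot: [0.001, 0.999, -0.042, 0.001]
contact_force: [0.9, -0.0, -0.7]
width: 0.0854
gripper_force: 0.0
```

Request:
servo_tool:
  increments:
    - [-4,0,-1,0,0,0,-1]
    - [-4,0,-1,0,0,0,-1]
    - [-4,0,0,0,0,0,-1]
    - [-4,0,0,0,0,0,-1]
    - [0,0,0,0,0,0,-1]

```text
clock: 29.35
position: [0.4648, -0.2891, 0.2747]
ee_rot: [0.001, 0.999, -0.043, -0.001]
contact_force: [0.4, -0.8, 0.2]
width: 0.0852
gripper_force: 0.0
```

```bash
python3 - <<'E'
from h import *
s=manip.get_state(); print(s["clock"],s["position"],s["contact_force"],s["width"],s["gripper_force"])
uv={}
for c in C:
    cv2.imwrite(f"pics/{c}9.png",optics.get_image(c)[:,:,::-1])
    for l in("cartridge","catch_fin"): 
        d=finder.tip_of(l,c); print(c,l,[(np.round(e["at"],1).tolist(),round(e["p"],2)) for e in d][:2])
    b=finder.silhouettes("cartridge",c)[:1]; print([np.round(e["box"],1) for e in b])
    t=np.linspace(0,6.28,60); P=lambda z,r=.046:proj(c,np.c_[H[0]+.001+r*np.cos(t),H[1]-.001+r*np.sin(t),0*t+z])
    rib=proj(c,np.r_[H,.136]); print("exp foot",proj(c,np.r_[H,.027]).round(1),"rib top",rib.round(1))
    # flange circle gradient search over x,y,z
    g=cv2.GaussianBlur(cv2.imread(f"pics/{c}9.png",0).astype(np.float32),(0,0),.8); G=np.hypot(cv2.Sobel(g,5,1,0),cv2.Sobel(g,5,0,1)); uv[c]=G
def sc(x,y,z):
    v=0
    for c in C:
        m=proj(c,np.c_[x+.046*np.cos(t),y+.046*np.sin(t),0*t+z]).astype(np.float32); v+=cv2.remap(uv[c],m[:,:1],m[:,1:],1).mean()
    return v
L=sorted(((round(float(sc(x,y,z)),1),round(x,3),round(y,3),round(z,3)) for x in np.arange(.62,.64,.001) for y in np.arange(-.312,-.294,.001) for z in np.arange(.083,.112,.002)),reverse=True); print(L[:4])
E
```

```text
29.35 [ 0.46484993 -0.28910225  0.27474522] [ 0.38499998 -0.79662121  0.2446276 ] 0.08522093742894395 0.0
scene cartridge [([197.1, 139.5], 0.75), ([213.3, 360.9], 0.71)]
scene catch_fin [([173.8, 196.2], 0.28)]
[array([191.6, 131.6,  21.9,  22. ])]
exp foot [[195.3 141.2]] rib top [[192.2 122.3]]
top cartridge [([332.0, 141.8], 0.71)]
top catch_fin [([189.9, 134.1], 0.85)]
[array([329.4, 135.7,  19.1,  25.2])]
exp foot [[327.6 139.7]] rib top [[332.8 131. ]]
[(269.7, np.float64(0.63), np.float64(-0.305), np.float64(0.089)), (269.5, np.float64(0.63), np.float64(-0.304), np.float64(0.089)), (269.4, np.float64(0.63), np.float64(-0.305), np.float64(0.087)), (269.3, np.float64(0.63), np.float64(-0.306), np.float64(0.087))]
```

```bash
python3 -c "
from h import *
print(manip.sign_off())"
```

```text
the job is handed in; nothing more can be done
None
```

I handed the job in at about 30 s of the 61 s allowed: the catch is open, the button is pressed down, and the cartridge sits in the wide hopper with the gripper clear. Force readings and a final camera check support each of these, but sign-off returned no verdict.

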